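Build the mini sieve tower on the shaker

TASK

Set up the small sieve tower on the shaker, from the bottom up and one part after another: first twist and press the steel receiver cup down into the shaker's snug collar until its shoulder sits on the collar, then nest on it the fine sieve (blue), the medium sieve (green), the coarse sieve (orange) and last the lid with the black knob, each fully home in the one below. Leave the white bottle and the blue-capped tube standing where they are.

Things in the scene. Friction and masses are not known exactly. Their poses are not given: they have to be found in the camera images.
- shaker: Sieve shaker fixed to the bench: white housing 150 (x) x 130 (y) mm, its grey plate 32 mm above the bench, in the middle an upright round aluminium collar, 80 mm across outside, top 58 mm above the bench. Origin under the centre at bench level, on the collar's axis. Control panel on its -x side.
- collar_mouth (a point): Centre of the collar's mouth, 58 mm above the bench, z up. Bore 50 mm across, 25 mm deep; three sprung rubber jaws in it, 1 to 12 mm below the mouth, grip the receiver's stem. Let go, the cup stops on them with its shoulder 12 to 13 mm above the collar; pushed straight down it needs about 7 to 13 N, twisted about 1 rad on the way about half that. Once home it stays.
- receiver: Steel receiver cup, 54 mm tall, loose, standing upright, 0.14 kg; origin at the centre of its underside, z up along its axis. Stem 46 mm across from 0 to 22 mm (lowest 10 mm taper to 35 mm), then a shoulder and a round cup body 58 mm across from 22 to 54 mm; mouth 50 mm across, inner floor at 27 mm. Home, its shoulder rests on the collar's top: origin 22 mm below the collar mouth.
- sieve_blue: Fine sieve: blue plastic ring, very fine steel mesh, 36 mm tall, 0.06 kg, loose, upright; origin at the centre of its underside, z up. Steel spigot 47 mm across from 0 to 8 mm (lowest 5 mm taper to 39 mm), then a ring 58 mm across from 8 to 36 mm; the mouth above is 50 mm across and 22 mm deep. The spigot drops loosely into the mouth of the part below until the ring rests on that rim.
- sieve_green: Medium sieve: green plastic ring with a medium steel mesh; same shape, sizes and origin as the blue one.
- sieve_orange: Coarse sieve: orange plastic ring with a wide steel mesh; same shape, sizes and origin as the blue one.
- lid: Round steel lid, 36 mm tall, loose, standing upright; origin at the centre of its underside, z up. Spigot as on the sieves from 0 to 8 mm, disc 58 mm across from 8 to 14 mm, black cylindrical knob 22 mm across from 14 to 36 mm. 0.05 kg.
- white_bottle: Small white bottle with a screw cap, 41 mm across and 74 mm tall, standing loose on the bench, to be left alone; origin at the centre of its underside.
- tube: Self-standing 50 ml tube with a blue cap, 34 mm across and 115 mm tall, standing loose on the bench, to be left alone; origin at the centre of its underside.

How it is judged:
By the outcome, as a careful person would: the job done as asked, in the order asked, and still so for the second after the job is handed in, with the robot touching nothing.
It also fails if it takes over 118 s, if anything falls off the work surface, if the arm or the gripper's body presses on something with over 40 N, if the wrist force passes 120 N, or if a joint passes its speed limit or range.

ROBOT

A 6-joint arm with a two-finger parallel gripper is mounted at the origin on a cart in front of the work surface, level with it; the furniture and walls round the work are solid. World frame = base frame: x ahead of the robot, y to its left, z up, the work surface at z = 0. Lengths are in m, angles in degrees, forces in N, time in s.
With the tool pointing down it reaches from about 0.3 to 0.75 m from the base axis. Payload 8.5 kg.
Tool frame: the origin (TCP) lies at the very end of the fingers, on their centre line; the grasp point (between the pads) lies 19 mm behind it; z points along the fingers, y is the line along which they close (so a half turn about z gives the same grasp; the last joint's range is limited). The gripper opens to 85 mm and grips with 20 to 120 N. Pads are 22 mm wide; open, the fingers measure 114 mm over their backs; the gripper's body (76 mm by 85 mm) begins 54 mm behind the grasp point. The pads swing forward as they close: fully open they stand 13 mm farther back than shut.
Start: joints at [61.576, 21.807, 74.336, -0, 83.858, -12.336], TCP at [0.152, 0.528, 0.231] pointing down, gripper open.
Joint ranges: [-178.18, 178.18], [-50.72, 133.34], [12.68, 142.11], [-81.47, 261.47], [9.98, 163.14], [-165.26, 165.26]. Speed limits (degrees/s): [136.94, 136.94, 180, 180, 180, 180].

INTERFACE

Orientations are given as a 3x3 rotation matrix whose columns are the frame's x, y, z axes.
In Python, from rig import observe, cams, ticket gives the robot as it stands.
- The arm moves only by the tool move_arm, never from a script. Its arguments are lists of equal length, an entry for each row: "jaw": the finger opening in cm, from 0 to 8.54; "dp": the shift along the tool's x, y, z in cm, a list of three; "turn": the turn, a rotation vector about the tool's x, y, z in rad, a list of three. In form: {"jaw": [jaw, ...], "dp": [[tx, ty, tz], ...], "turn": [[wx, wy, wz], ...]}. A call has 1 to 12 rows; each row shifts and turns the commanded pose from where the row before left it, along the tool's axes as they then stand; what a row does not reach is not made up. A row lasts 1/12 s, in which the tool goes at most 41.7 mm and 7.16 degrees, less where a joint would pass 70% of its speed; a pose out of reach is approached as far as the arm can. A call is refused whole if a number of a shift passes 4.17 or a number of a turn 0.125, either way. A call with a gripper value outside its range is refused whole. The fingers move at their own pace and stop on an object; "force" is the grip in N (left out, the last holds). Time passes only in rows, so rows that do not move let the fingers close. It gives the time, the measured TCP pose, the force, the opening and the grip force at its end, in the units of the state.
- observe(): the state, without advancing time (a new reading comes with each control period).
- cams.get_image(name): name is "side" or "top" or "wrist"; returns (picture, depth): 420x560x3 uint8, red, green, blue; 420x560 float32, m along the optical axis (not along the pixel's ray), 0 where there is no reading.
- cams.calibration(name): a dict with "vertical_fov" (degrees; the focal length in pixels is half the picture's height over the tangent of half this angle, whatever the lens; pixels are square), "cx", "cy" (the principal point, pixels), "view" (4x4, takes a point from world to camera coordinates); the wrist camera has in their place "tool_from_camera" (4x4, takes a point from camera to tool coordinates, whose origin is the TCP and whose axes are the flange's). Camera axes: x right, y up, looking along -z (the intrinsics and any distortion apply to the point x, -y, -z); pixel columns grow to the right and rows downward; lengths in m; the calibration is good to about 2 mm. A picture is of the moment at which its call begins: read the wrist's pose just before it. calibration takes no time and is no camera call.
- ticket.close_job(): hands the job in; it is judged then, once.
Trained networks look in the newest picture that a camera, given by its name, has taken for a name from the list of things; names that differ only in an ending like _2 or _b are one class to them, and where a whole thing is asked for, a point or a joint stands for the part that bears it (a point fixed in the world has none). Each returns a list of dicts, best first, with "p" (0 to 1); they miss things now and then, are a little off and sometimes report something else, mostly with a low value. They report only what shows in the picture. A call takes as long as a camera call.
- cams.spot_in(camera, query): "box" ([centre column, centre row, width, height] as shares, 0 to 1, of the picture: columns of its width, rows of its height, round what is visible of it).
- cams.outline_of(camera, query): "mask" (420x560 bool, what is visible of it) and "box" ([centre column, centre row, width, height] as shares, 0 to 1, of the picture: columns of its width, rows of its height, round what is visible of it).
- cams.mark_of(camera, query): "location" ([column, row] as shares, 0 to 1, of the picture: columns of its width, rows of its height: a listed point, or the origin of a listed thing).
The state is a dict: "time_s": time; "q": joint angles; "qvel": joint speeds; "joint_efforts": joint torques, N m; "position": TCP position; "tool_rot": TCP orientation; "ft_force": force on the tool from outside, world axes, zero at the start; "wrist_torque": the same for the moment, N m; "grip_width": finger opening in m; "gripper_force": force on a finger pad.
Only numpy, scipy, OpenCV 4.12 (cv2) and the standard library are available. Lean on these libraries where they do the work, as an engineer would, in place of code of your own. Each camera call takes 0.05 s, during which the arm holds its last target. There are 200 camera calls.

## Working session

There is one attempt and no reset: what is moved stays moved. The work goes in short steps, Python scripts to look and compute and a tool call to move; the robot and the scene stay as the last step left them, time stands still between calls to the robot, and variables do not carry over. Pictures are saved under pics/ and viewed, at most 14 in all, crops included, and the job is handed in when it is done.

Besides the shell and the picture viewer there is one more tool, called after ">>>" as name(argument=value, ...) on one line, values as JSON. move_arm: Moves the arm, as the interface text tells. Its arguments: {"type":"object","properties":{"jaw":{"type":"array","items":{"type":"number"}},"dp":{"type":"array","items":{"type":"array","items":{"type":"number"}}},"turn":{"type":"array","items":{"type":"array","items":{"type":"number"}}},"force":{"type":"number"}},"required":["jaw","dp","turn"]}

```bash
mkdir -p pics; ls
cat > h.py <<'E'
import numpy as np, cv2
from rig import observe, cams, ticket
def cal(n):
    c=cams.calibration(n); f=210/np.tan(np.radians(c["vertical_fov"])/2); return c,f
def T_wc(n,st=None):
    c,f=cal(n)
    if n=="wrist":
        T=np.eye(4);T[:3,:3]=st["tool_rot"];T[:3,3]=st["position"]; return T@np.array(c["tool_from_camera"])
    return np.linalg.inv(np.array(c["view"]))
def cloud(n,dep,st=None):
    c,f=cal(n); v,u=np.mgrid[:420,:560]
    P=np.stack([(u-c["cx"])/f*dep,-(v-c["cy"])/f*dep,-dep,np.ones_like(dep)],-1)
    return (P@T_wc(n,st).T)[...,:3]
E
python3 - <<'E'
from h import *
print({k:v for k,v in observe().items()})
ims=[]
for n in("top","side"):
    im,d=cams.get_image(n); cv2.imwrite(f"pics/{n}0.png",im[...,::-1]); np.save(f"{n}0.npy",d)
    c=cams.calibration(n);print(n,c)
    P=cloud(n,d)
    for q in ["shaker","receiver","sieve_blue","sieve_green","sieve_orange","lid","white_bottle","tube"]:
        r=cams.outline_of(n,q)
        if r:
            m=r[0]["mask"]&(d>0); p=P[m]
            if len(p)==0: print(q,"nodepth");continue
            zt=np.percentile(p[:,2],97); t=p[p[:,2]>zt-.006]
            print(q,round(r[0]["p"],2),m.sum(),np.round(p.mean(0),3),"top z",round(zt,3),"mid",np.round((t.min(0)+t.max(0))/2,3),"ext",np.round(np.ptp(t,axis=0),3),np.round(np.array(r[0]["box"])*[560,420,560,420]))
print(cams.calibration("wrist"))
E
```

```text
pics
{'time_s': 0.0, 'q': array([ 6.15766080e+01,  2.18406217e+01,  7.43831013e+01,  6.11711143e-04,
        8.38582112e+01, -1.23379144e+01]), 'qvel': array([ 0.00028005, -0.04312714,  0.03261779,  0.04829867,  0.0509893 ,
       -0.05261643]), 'joint_efforts': array([ 5.57168623e-04, -4.48465490e+01, -2.31280750e+01, -1.47937794e-04,
        4.70163432e-03,  8.93474606e-06]), 'position': array([0.15227096, 0.52820779, 0.23072496]), 'tool_rot': array([[-9.60848985e-01,  2.77071746e-01, -6.90002028e-04],
       [ 2.77072425e-01,  9.60848220e-01, -1.25258632e-03],
       [ 3.15930943e-04, -1.39472682e-03, -9.99998977e-01]]), 'ft_force': array([ 0.01736281, -0.70925221,  0.71486134]), 'wrist_torque': array([-0.0363818 ,  0.02127801, -0.05611667]), 'gripper_force': 0.0, 'grip_width': 0.08525983703919925}
top {'vertical_fov': 47.10453117410735, 'cx': 284.0344921646239, 'cy': 213.50572843686442, 'view': array([[ 0.00460512, -0.99988231,  0.01463415,  0.07513767],
       [ 0.99573203,  0.00593398,  0.09210057, -0.54382201],
       [-0.09217657,  0.01414755,  0.99564217, -1.24984137],
     
[... 2094 characters left out ...]
  22.  27.]
white_bottle 0.97 648 [0.45  0.092 0.043] top z 0.073 mid [0.451 0.103 0.071] ext [0.034 0.038 0.008] [234. 227.  18.  41.]
tube 0.85 353 [0.55  0.203 0.071] top z 0.114 mid [0.55  0.206 0.112] ext [0.032 0.036 0.008] [268. 186.  16.  44.]
{'vertical_fov': 69.80622468062467, 'cx': 278.0156321220925, 'cy': 213.01273002977902, 'tool_from_camera': array([[ 1.41671856e-04,  9.62398482e-01,  2.71641567e-01,
         6.87870426e-02],
       [ 9.99999891e-01, -2.57289755e-04,  3.90011848e-04,
         2.29317074e-04],
       [ 4.45237403e-04,  2.71641482e-01, -9.62398414e-01,
        -1.43571341e-01],
       [ 0.00000000e+00,  0.00000000e+00,  0.00000000e+00,
         1.00000000e+00]])}
```

View pics/top0.png

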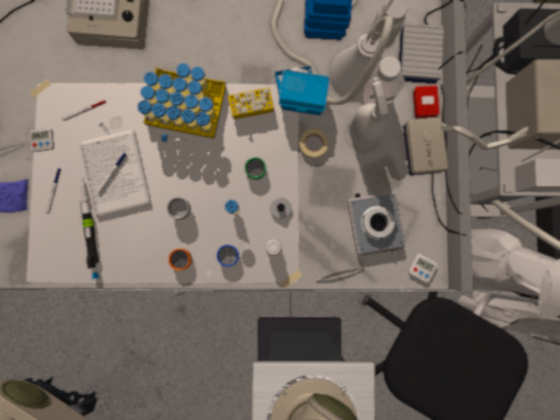

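View pics/side0.png

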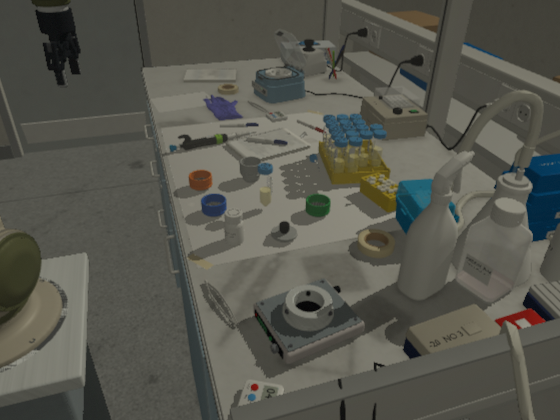

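The two pictures show all the parts. In the top view: receiver at (179,208), orange sieve at (180,259), blue at (229,256), green at (256,168), lid at (281,208), and collar at (379,222). I'll turn the tool so it closes along x, then go above the receiver.

>>> move_arm(jaw=[8.5,8.5,8.5,8.5,8.5,8.5,8.5,8.5,8.5,8.5,8.5], dp=[[0,0,0],[0,0,0],[0,0,0],[0,0,0],[0,0,0],[0,0,0],[0,0,0],[0,0,0],[0,0,0],[0,0,0],[0,0,0]], turn=[[0,0,0.117],[0,0,0.117],[0,0,0.117],[0,0,0.117],[0,0,0.117],[0,0,0.117],[0,0,0.117],[0,0,0.117],[0,0,0.117],[0,0,0.117],[0,0,0.12]], force=60)

```text
time_s: 1.82
position: [0.1524, 0.5285, 0.2313]
tool_rot: [[0.006, 1.0, 0.0], [1.0, -0.006, 0.0], [0.0, 0.0, -1.0]]
ft_force: [0.3, -0.4, 0.9]
grip_width: 0.085
gripper_force: 0.0
```

>>> move_arm(jaw=[8.5,8.5,8.5,8.5,8.5,8.5,8.5,8.5,8.5,8.5,8.5,8.5], dp=[[-1.48,3.32,0.6],[-1.48,3.32,0.6],[-1.48,3.32,0.6],[-1.48,3.32,0.6],[-1.48,3.32,0.6],[-1.48,3.32,0.6],[-1.48,3.32,0.6],[-1.48,3.32,0.6],[-1.48,3.32,0.6],[-1.48,3.32,0.6],[-1.48,3.32,0.6],[-1.48,3.32,0.6]], turn=[[0,0,0],[0,0,0],[0,0,0],[0,0,0],[0,0,0],[0,0,0],[0,0,0],[0,0,0],[0,0,0],[0,0,0],[0,0,0],[0,0,0]])

```text
time_s: 2.82
position: [0.5524, 0.3498, 0.159]
tool_rot: [[0.0, 1.0, -0.0], [1.0, -0.0, 0.0], [0.0, -0.0, -1.0]]
ft_force: [-0.1, -0.0, -0.5]
grip_width: 0.0852
gripper_force: 0.0
```

>>> move_arm(jaw=[8.5,8.5], dp=[[0,0,0],[0,0,0]], turn=[[0,0,0],[0,0,0]])

```text
time_s: 2.98
position: [0.552, 0.3497, 0.1582]
tool_rot: [[0.003, 1.0, -0.001], [1.0, -0.003, -0.0], [-0.0, -0.001, -1.0]]
ft_force: [-0.5, 1.7, -0.6]
grip_width: 0.085
gripper_force: 0.0
```

```bash
cat >> h.py <<'E'
def look(q,save=None,ztop=None,R=0.029):
    """wrist look: fit a circle of radius R to the points of the thing at its top rim -> world xy"""
    st=observe(); im,d=cams.get_image("wrist")
    if save: cv2.imwrite(f"pics/{save}.png",im[...,::-1])
    P=cloud("wrist",d,st); r=cams.outline_of("wrist",q)
    print("TCP",np.round(st["position"],4),"yaw y",np.round(st["tool_rot"][:,1],3),"t",round(st["time_s"],2))
    for o in r[:2]:
        m=o["mask"]&(d>0); p=P[m]; zt=ztop if ztop is not None else np.percentile(p[:,2],95)
        t=p[abs(p[:,2]-zt)<.004][:,:2]
        from scipy.optimize import least_squares
        h=cv2.convexHull(t.astype(np.float32)*1000)[:,0]/1000
        mid=(t.min(0)+t.max(0))/2
        s=least_squares(lambda x:np.hypot(*(h-x[:2]).T)-x[2],[*mid,R],loss="soft_l1",f_scale=.001).x
        print(q,round(o["p"],2),len(t),"ztop",round(zt,4),"mid",np.round(mid,4),"ext",np.round(np.ptp(t,axis=0),4),"fit",np.round(s,4),"d from TCP mm",np.round((s[:2]-st["position"][:2])*1000,1))
E
python3 -c "
from h import *
look('receiver','w1')"
```

```text
TCP [0.552  0.3497 0.1582] yaw y [ 1.    -0.003 -0.001] t 2.98
receiver 0.7 903 ztop 0.0554 mid [0.5538 0.3552] ext [0.056  0.0569] fit [0.5533 0.3552 0.0283] d from TCP mm [1.3 5.5]
```

>>> move_arm(jaw=[8.5,8.5,8.5,8.5,8.5,8.5,5.0,5.0,5.0,5.0,5.0,5.0], dp=[[0.25,0.05,2.0],[0.25,0.05,3.0],[0,0,3.0],[0,0,3.0],[0,0,2.2],[0,0,0],[0,0,0],[0,0,0],[0,0,0],[0,0,0],[0,0,0],[0,0,0]], turn=[[0,0,0],[0,0,0],[0,0,0],[0,0,0],[0,0,0],[0,0,0],[0,0,0],[0,0,0],[0,0,0],[0,0,0],[0,0,0],[0,0,0]], force=60)

```text
time_s: 4.08
position: [0.5527, 0.3567, 0.0301]
tool_rot: [[-0.0, 1.0, 0.004], [1.0, 0.0, 0.002], [0.002, 0.004, -1.0]]
ft_force: [-1.6, -0.2, 6.9]
grip_width: 0.0563
gripper_force: 64.6
```

>>> move_arm(jaw=[5.0,5.0,5.0,5.0,5.0,5.0,5.0,5.0,5.0,5.0,5.0,5.0], dp=[[0,0,-2],[0,0,-4],[0,0,-4],[0,0,-4],[-1.5,0,-1.5],[-3,-0.2,0],[-3.8,-0.3,0],[-3.8,-0.3,0],[-3.8,-0.3,0],[-3.8,-0.3,0],[-3.8,-0.3,0],[-3.8,-0.3,0]], turn=[[0,0,0],[0,0,0],[0,0,0],[0,0,0],[0,0,0],[0,0,0],[0,0,0],[0,0,0],[0,0,0],[0,0,0],[0,0,0],[0,0,0]])

```text
time_s: 5.08
position: [0.5313, 0.0812, 0.1836]
tool_rot: [[-0.0, 1.0, 0.002], [1.0, 0.0, -0.0], [-0.0, 0.002, -1.0]]
ft_force: [0.6, 0.2, -0.7]
grip_width: 0.0565
gripper_force: 64.4
```

>>> move_arm(jaw=[5.0,5.0,5.0,5.0,5.0,5.0,5.0,5.0,5.0], dp=[[-3.8,-0.3,0],[-3.8,-0.3,0],[-3.8,-0.3,0],[-3.8,-0.3,0],[-3.8,-0.3,0],[-3.1,-0.2,1.5],[-2,0,3],[0,0,2],[0,0,0]], turn=[[0,0,0],[0,0,0],[0,0,0],[0,0,0],[0,0,0],[0,0,0],[0,0,0],[0,0,0],[0,0,0]])

```text
time_s: 5.83
position: [0.5131, -0.1585, 0.1147]
tool_rot: [[0.002, 1.0, -0.005], [1.0, -0.002, 0.003], [0.003, -0.005, -1.0]]
ft_force: [-0.2, 0.2, -2.1]
grip_width: 0.0566
gripper_force: 64.3
```

Run:
```python
from h import *
st=observe();print(st["position"],st["grip_width"],st["time_s"])
im,d=cams.get_image("side");P=cloud("side",d)
cv2.imwrite("pics/s2.png",cv2.resize(im[220:420,180:450,::-1],(810,600),interpolation=1)[:, :800])
for q in["receiver","collar_mouth"]:
    for o in cams.outline_of("side",q)[:2]:
        m=o["mask"]&(d>0);p=P[m];print(q,o["p"],np.round(np.percentile(p,[2,50,98],axis=0),4).tolist())
look("receiver","w2")
```

```text
[ 0.51307014 -0.15845456  0.11474756] 0.05655811807884878 5.8333
receiver 0.88 [[0.4862, -0.191, 0.0572], [0.5132, -0.171, 0.121], [0.5404, -0.1354, 0.1387]]
collar_mouth 0.94 [[0.441, -0.2398, 0.0122], [0.504, -0.1965, 0.0317], [0.5912, -0.1194, 0.0579]]
TCP [ 0.5155 -0.1579  0.1191] yaw y [1.    0.001 0.002] t 5.98
receiver 0.75 3564 ztop 0.1442 mid [ 0.5156 -0.1592] ext [0.0562 0.0574] fit [ 0.5158 -0.1593  0.0286] d from TCP mm [ 0.3 -1.4]
receiver 0.24 2953 ztop 0.0593 mid [ 0.5175 -0.1507] ext [0.0817 0.0541] fit [ 0.5183 -0.166   0.0404] d from TCP mm [ 2.9 -8.2]
```

View pics/s2.png

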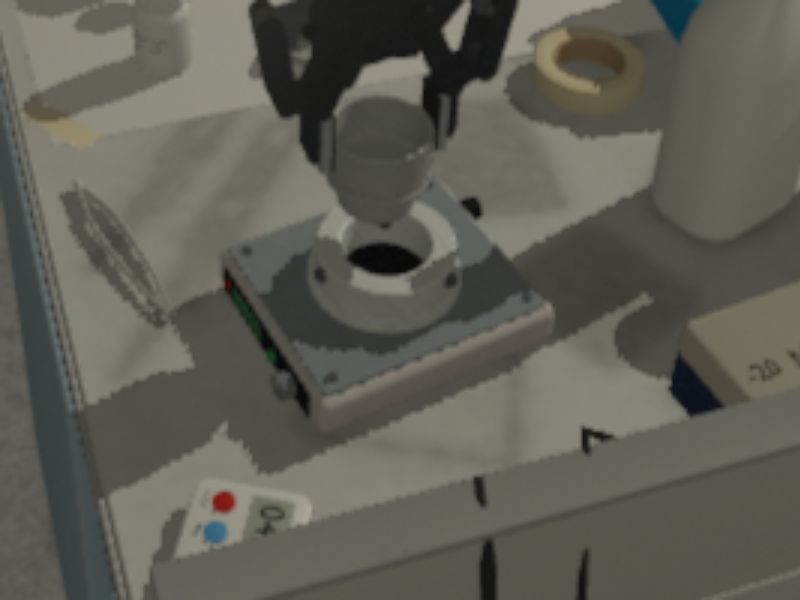

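View pics/w2.png

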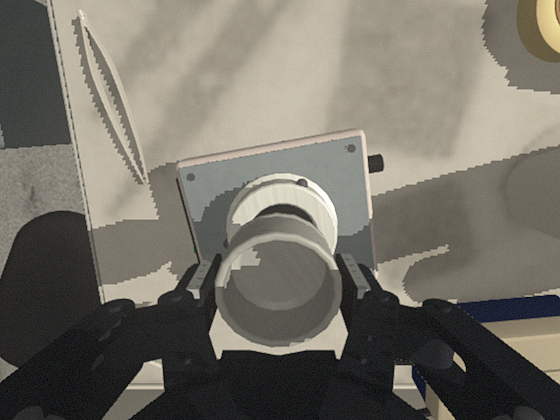

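The crop shows the cup held over the collar, slightly towards +y. In the wrist picture the cup's mouth is at (278,290) and the collar ring centre is near (282,215), so the cup needs +2.5 mm in x and -6.7 mm in y.

>>> move_arm(jaw=[5.0,5.0,5.0,5.0,5.0,5.0], dp=[[-0.35,0.12,0],[-0.33,0.13,0.4],[0,0,1],[0,0,1],[0,0,1],[0,0,0]], turn=[[0,0,0],[0,0,0],[0,0,0],[0,0,0],[0,0,0],[0,0,0]])

```text
time_s: 6.58
position: [0.5165, -0.1643, 0.0808]
tool_rot: [[0.0, 1.0, -0.003], [1.0, -0.0, 0.002], [0.002, -0.003, -1.0]]
ft_force: [-0.3, -0.3, -1.9]
grip_width: 0.0567
gripper_force: 64.5
```

```bash
python3 -c "
from h import *
print(observe()['ft_force']);look('receiver')"
```

```text
[-0.30301668 -0.27512168 -1.88356641]
TCP [ 0.5165 -0.1643  0.0808] yaw y [ 1.    -0.    -0.003] t 6.58
receiver 0.84 3543 ztop 0.106 mid [ 0.5171 -0.1657] ext [0.0567 0.058 ] fit [ 0.5171 -0.1657  0.0286] d from TCP mm [ 0.7 -1.4]
```

>>> move_arm(jaw=[5.0,5.0,5.0,5.0,5.0,5.0,5.0,5.0,5.0,5.0,5.0,5.0], dp=[[0,0,0.25],[0,0,0.17],[0,0,0.17],[0,0,0.17],[0,0,0.17],[0,0,0.17],[0,0,0.17],[0,0,0.17],[0,0,0.17],[0,0,0.17],[0,0,0],[0,0,0]], turn=[[0,0,0],[0,0,0.11],[0,0,0.11],[0,0,0.11],[0,0,0.11],[0,0,0.11],[0,0,0.11],[0,0,0.11],[0,0,0.11],[0,0,0.11],[0,0,0],[0,0,0]], force=80)

```text
time_s: 7.68
position: [0.5179, -0.1647, 0.0663]
tool_rot: [[0.836, 0.549, 0.002], [0.549, -0.836, -0.0], [0.002, 0.001, -1.0]]
ft_force: [1.2, 3.6, 5.0]
grip_width: 0.056
gripper_force: 88.8
```

```bash
python3 -c "
from h import *
print(observe()['ft_force']);look('receiver','w3')"
```

```text
[1.19611324 3.62155213 4.98117472]
TCP [ 0.5179 -0.1647  0.0663] yaw y [ 0.549 -0.836  0.001] t 7.68
receiver 0.84 3586 ztop 0.0914 mid [ 0.517  -0.1662] ext [0.0579 0.0584] fit [ 0.5169 -0.1657  0.0288] d from TCP mm [-1. -1.]
```

>>> move_arm(jaw=[5.0,5.0,5.0,5.0,5.0], dp=[[0,0,0.25],[0,0,0.25],[0,0,0.2],[0,0,0],[0,0,0]], turn=[[0,0,0.1],[0,0,0.1],[0,0,0.05],[0,0,0],[0,0,0]])

```text
time_s: 8.2
position: [0.52, -0.1661, 0.0659]
tool_rot: [[0.946, 0.325, 0.01], [0.325, -0.946, -0.005], [0.008, 0.008, -1.0]]
ft_force: [-10.4, 6.6, 63.6]
grip_width: 0.0562
gripper_force: 95.5
```

```bash
python3 -c "
from h import *
print(observe()['ft_force']);look('receiver','w3')"
```

```text
[-10.37666835   6.60143086  63.5690358 ]
TCP [ 0.52   -0.1661  0.0659] yaw y [ 0.325 -0.946  0.008] t 8.2
receiver 0.79 3639 ztop 0.0913 mid [ 0.5188 -0.1669] ext [0.0577 0.0577] fit [ 0.5186 -0.1667  0.0287] d from TCP mm [-1.4 -0.5]
```

>>> move_arm(jaw=[5.0,5.0,8.5,8.5,8.5,8.5,8.5], dp=[[0,0,-0.4],[0,0,-0.3],[0,0,0],[0,0,0],[0,0,0],[0,0,0],[0,0,0]], turn=[[0,0,0],[0,0,0],[0,0,0],[0,0,0],[0,0,0],[0,0,0],[0,0,0]])

```text
time_s: 8.88
position: [0.5171, -0.165, 0.0651]
tool_rot: [[0.946, 0.325, -0.001], [0.325, -0.946, 0.0], [-0.001, -0.001, -1.0]]
ft_force: [0.2, 0.7, 0.0]
grip_width: 0.0851
gripper_force: 0.0
```

>>> move_arm(jaw=[8.5,8.5,8.5,8.5,8.5,8.5,8.5,8.5,8.5,8.5,8.5], dp=[[0,0,-1],[0,0,-2],[0,0,-3],[0,0,-3],[0,0,-1.5],[0,0,0],[0,0,0],[0,0,0],[0,0,0],[0,0,0],[0,0,0]], turn=[[0,0,0],[0,0,-0.124],[0,0,-0.124],[0,0,-0.124],[0,0,-0.124],[0,0,-0.124],[0,0,-0.124],[0,0,-0.124],[0,0,-0.124],[0,0,-0.124],[0,0,-0.124]])

```text
time_s: 9.8
position: [0.5172, -0.165, 0.1712]
tool_rot: [[-0.006, 1.0, 0.0], [1.0, 0.006, -0.0], [-0.0, 0.0, -1.0]]
ft_force: [0.2, 0.2, 0.2]
grip_width: 0.0849
gripper_force: 0.0
```

```bash
python3 -c "
from h import *
look('receiver','w4')"
```

```text
TCP [ 0.5172 -0.165   0.1712] yaw y [1.    0.006 0.   ] t 9.8
receiver 0.55 1159 ztop 0.0938 mid [ 0.5179 -0.1649] ext [0.0567 0.0575] fit [ 0.518  -0.1649  0.0286] d from TCP mm [0.8 0.1]
```

>>> move_arm(jaw=[8.5,8.5,8.5,8.5,8.5,8.5,8.5,8.5,8.5,8.5,8.5,8.5], dp=[[3.3,-0.73,0],[3.3,-0.73,0],[3.3,-0.73,0],[3.3,-0.73,0],[3.3,-0.73,0],[3.3,-0.73,0],[3.3,-0.73,0],[3.3,-0.73,0],[3.3,-0.73,0],[3.3,-0.73,0],[3.3,-0.73,0],[3.3,-0.73,0]], turn=[[0,0,0],[0,0,0],[0,0,0],[0,0,0],[0,0,0],[0,0,0],[0,0,0],[0,0,0],[0,0,0],[0,0,0],[0,0,0],[0,0,0]])

```text
time_s: 10.9
position: [0.4291, 0.2326, 0.1711]
tool_rot: [[0.005, 1.0, 0.001], [1.0, -0.005, 0.0], [0.0, 0.001, -1.0]]
ft_force: [0.4, 0.1, 0.1]
grip_width: 0.0848
gripper_force: 0.0
```

>>> move_arm(jaw=[8.5,8.5], dp=[[0,0,0],[0,0,0]], turn=[[0,0,0],[0,0,0]])

```text
time_s: 11.07
position: [0.4292, 0.2322, 0.1708]
tool_rot: [[0.0, 1.0, 0.0], [1.0, -0.0, -0.0], [-0.0, 0.0, -1.0]]
ft_force: [0.5, -0.6, 0.0]
grip_width: 0.0849
gripper_force: 0.0
```

```bash
python3 -c "
from h import *
look('sieve_blue')"
```

```text
TCP [0.4292 0.2322 0.1708] yaw y [ 1. -0.  0.] t 11.07
sieve_blue 0.82 752 ztop 0.0374 mid [0.4316 0.2267] ext [0.0566 0.0576] fit [0.4316 0.2267 0.0285] d from TCP mm [ 2.4 -5.5]
```

```bash
python3 -c "
from h import *
im,d=cams.get_image('side');P=cloud('side',d)
cv2.imwrite('pics/s3.png',cv2.resize(im[260:380,240:400,::-1],(800,600),interpolation=1))
r=np.hypot(P[...,0]-.518,P[...,1]+.166)
for lo,hi in((.025,.030),(.033,.039)):
    z=P[(r>lo)&(r<hi)&(d>0)][:,2];print(np.percentile(z,[5,25,50,75,90,95,98]).round(4))
"
```

```text
[0.0572 0.0672 0.0792 0.0891 0.0913 0.0921 0.0928]
[0.0419 0.056  0.0569 0.0577 0.0582 0.0587 0.059 ]
```

View pics/s3.png

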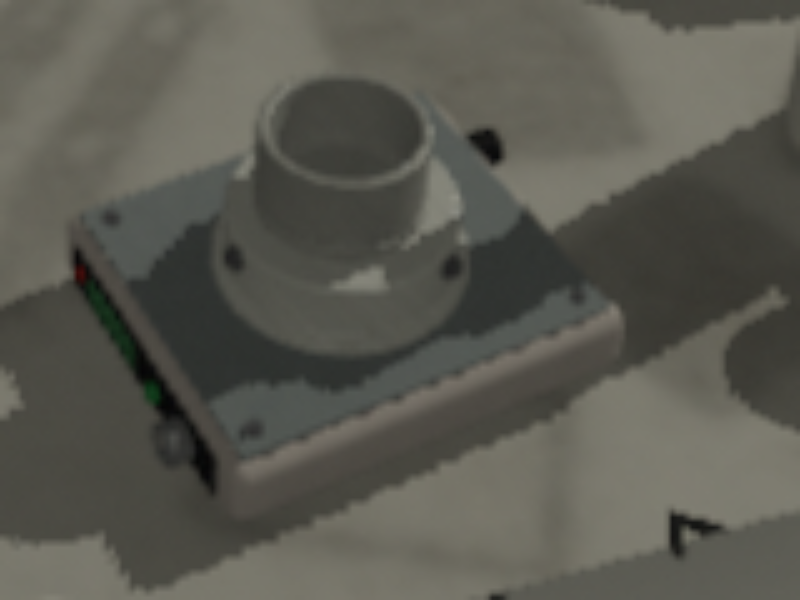

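>>> move_arm(jaw=[8.5,8.5,8.5,8.5,8.5,8.5,8.5,4.8,4.8,4.8,4.8,4.8], dp=[[-0.27,0.12,2],[-0.27,0.12,3],[0,0,3.5],[0,0,3.5],[0,0,2.7],[0,0,1.6],[0,0,0],[0,0,0],[0,0,0],[0,0,0],[0,0,0],[0,0,0]], turn=[[0,0,0],[0,0,0],[0,0,0],[0,0,0],[0,0,0],[0,0,0],[0,0,0],[0,0,0],[0,0,0],[0,0,0],[0,0,0],[0,0,0]], force=40)

```text
time_s: 12.22
position: [0.4331, 0.2256, 0.0091]
tool_rot: [[0.0, 1.0, 0.003], [1.0, -0.0, 0.0], [0.0, 0.003, -1.0]]
ft_force: [-0.5, -1.4, 8.0]
grip_width: 0.0569
gripper_force: 43.4
```

The crop shows the cup's shoulder flush on the collar, with its mouth at (345,130). Blue is gripped, so I'll lift it and carry it to the tower.

>>> move_arm(jaw=[4.8,4.8,4.8,4.8,4.8,4.8,4.8,4.8,4.8,4.8,4.8,4.8], dp=[[0,0,-2],[0,0,-4],[0,0,-4],[0,0,-3],[-1.5,0.65,0],[-3,0.65,0],[-3.5,0.65,0],[-3.5,0.65,0],[-3.5,0.65,0],[-3.5,0.65,0],[-3.5,0.65,0],[-3.5,0.65,0]], turn=[[0,0,0],[0,0,0],[0,0,0],[0,0,0],[0,0,0],[0,0,0],[0,0,0],[0,0,0],[0,0,0],[0,0,0],[0,0,0],[0,0,0]])

```text
time_s: 13.22
position: [0.4841, -0.0311, 0.1384]
tool_rot: [[0.0, 1.0, 0.001], [1.0, -0.0, -0.0], [-0.0, 0.001, -1.0]]
ft_force: [1.0, 1.6, -0.4]
grip_width: 0.0572
gripper_force: 43.2
```

>>> move_arm(jaw=[4.8,4.8,4.8,4.8,4.8,4.8,4.8], dp=[[-3.5,0.65,0],[-3.5,0.65,0],[-3.5,0.65,0],[-2,0.65,0],[-1.1,0.65,0],[0,0,0],[0,0,0]], turn=[[0,0,0],[0,0,0],[0,0,0],[0,0,0],[0,0,0],[0,0,0],[0,0,0]])

```text
time_s: 13.8
position: [0.5164, -0.1654, 0.1379]
tool_rot: [[0.001, 1.0, 0.0], [1.0, -0.001, 0.0], [0.0, 0.0, -1.0]]
ft_force: [0.1, 0.3, -0.3]
grip_width: 0.0569
gripper_force: 43.2
```

```bash
python3 -c "
from h import *
look('sieve_blue','w5');look('receiver')"
```

```text
TCP [ 0.5164 -0.1654  0.1379] yaw y [ 1.    -0.001  0.   ] t 13.8
sieve_blue 0.84 3876 ztop 0.166 mid [ 0.5169 -0.1636] ext [0.0573 0.0575] fit [ 0.517  -0.1639  0.0289] d from TCP mm [0.6 1.5]
TCP [ 0.5162 -0.1644  0.1378] yaw y [ 1.     0.001 -0.   ] t 13.9
receiver 0.98 615 ztop 0.0935 mid [ 0.5189 -0.1471] ext [0.052  0.0214] fit [ 0.518  -0.1639  0.0278] d from TCP mm [1.8 0.5]
```

View pics/w5.png

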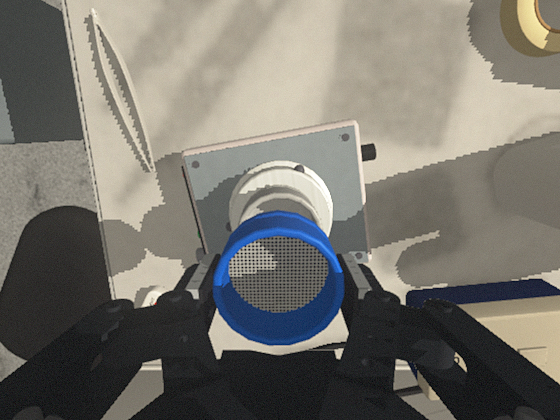

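Blue hangs concentric with the cup to within 1 mm; its mouth is at (278,277). Next I'll lower and release.

>>> move_arm(jaw=[4.8,4.8,4.8,4.8,4.8,4.8,4.8], dp=[[-0.1,0.1,1.5],[0,0,1.2],[0,0,0.8],[0,0,0.6],[0,0,0.5],[0,0,0.3],[0,0,0]], turn=[[0,0,0],[0,0,0],[0,0,0],[0,0,0],[0,0,0],[0,0,0],[0,0,0]])

```text
time_s: 14.58
position: [0.5177, -0.1661, 0.091]
tool_rot: [[-0.001, 1.0, 0.002], [1.0, 0.001, -0.001], [-0.001, 0.002, -1.0]]
ft_force: [-7.6, 3.8, 21.3]
grip_width: 0.057
gripper_force: 45.4
```

```bash
python3 -c "
from h import *
look('sieve_blue')"
```

```text
TCP [ 0.5177 -0.1661  0.091 ] yaw y [1.    0.001 0.002] t 14.58
sieve_blue 0.73 3838 ztop 0.1192 mid [ 0.5183 -0.1644] ext [0.0574 0.0578] fit [ 0.5183 -0.1646  0.0288] d from TCP mm [0.5 1.5]
```

>>> move_arm(jaw=[8.5,8.5,8.5,8.5,8.5,8.5,8.5,8.5], dp=[[0,0,-0.2],[0,0,0],[0,0,0],[0,0,-0.5],[0,0,-1.5],[0,0,-3],[0,0,-3],[0,0,0]], turn=[[0,0,0],[0,0,0],[0,0,0],[0,0,0],[0,0,0],[0,0,0],[0,0,0],[0,0,0]])

```text
time_s: 15.35
position: [0.5196, -0.1674, 0.176]
tool_rot: [[-0.0, 1.0, 0.008], [1.0, 0.0, -0.005], [-0.005, 0.008, -1.0]]
ft_force: [0.7, 0.3, 1.0]
grip_width: 0.085
gripper_force: 0.0
```

```bash
python3 -c "
from h import *
look('sieve_blue')"
```

```text
TCP [ 0.5196 -0.1674  0.176 ] yaw y [1.    0.    0.008] t 15.35
sieve_blue 0.58 1392 ztop 0.1193 mid [ 0.5181 -0.165 ] ext [0.0567 0.0581] fit [ 0.5181 -0.1649  0.0286] d from TCP mm [-1.5  2.5]
```

>>> move_arm(jaw=[8.5,8.5,8.5,8.5,8.5,8.5,8.5,8.5,8.5,8.5,8.5,8.5], dp=[[3.2,1.45,0],[3.2,1.45,0],[3.2,1.45,0],[3.2,1.45,0],[3.2,1.45,0],[3.2,1.45,0],[3.2,1.45,0],[3.2,1.45,0],[3.2,1.45,0],[3.2,1.45,0],[0,0,0],[0,0,0]], turn=[[0,0,0],[0,0,0],[0,0,0],[0,0,0],[0,0,0],[0,0,0],[0,0,0],[0,0,0],[0,0,0],[0,0,0],[0,0,0],[0,0,0]])

```text
time_s: 16.45
position: [0.6622, 0.1552, 0.1682]
tool_rot: [[-0.002, 1.0, -0.003], [1.0, 0.002, -0.0], [-0.0, -0.003, -1.0]]
ft_force: [-0.3, -0.3, 0.3]
grip_width: 0.0847
gripper_force: 0.0
```

```bash
python3 -c "
from h import *
look('sieve_green')"
```

```text
TCP [0.6622 0.1552 0.1682] yaw y [ 1.     0.002 -0.003] t 16.45
sieve_green 0.78 765 ztop 0.0374 mid [0.6637 0.1567] ext [0.0567 0.0575] fit [0.6635 0.1567 0.0285] d from TCP mm [1.3 1.5]
```

>>> move_arm(jaw=[8.5,8.5,8.5,8.5,8.5,8.5,8.5,4.8,4.8,4.8,4.8,4.8], dp=[[0.07,0.07,2],[0.08,0.06,3],[0,0,3.5],[0,0,3.5],[0,0,2.4],[0,0,1.5],[0,0,0],[0,0,0],[0,0,0],[0,0,0],[0,0,0],[0,0,0]], turn=[[0,0,0],[0,0,0],[0,0,0],[0,0,0],[0,0,0],[0,0,0],[0,0,0],[0,0,0],[0,0,0],[0,0,0],[0,0,0],[0,0,0]], force=40)

```text
time_s: 17.55
position: [0.6649, 0.1549, 0.0137]
tool_rot: [[0.0, 1.0, 0.004], [1.0, -0.0, -0.0], [-0.0, 0.004, -1.0]]
ft_force: [-0.0, -1.5, 6.2]
grip_width: 0.0563
gripper_force: 43.3
```

>>> move_arm(jaw=[4.8,4.8,4.8,4.8,4.8,4.8,4.8,4.8,4.8,4.8,4.8,4.8], dp=[[0,0,-2],[0,0,-4],[0,0,-4],[0,0,-3.5],[0,0,-2],[-1.2,-1.2,0],[-2.5,-1.2,0],[-3.2,-1.2,0],[-3.2,-1.2,0],[-3.2,-1.2,0],[-3.2,-1.2,0],[-3.2,-1.2,0]], turn=[[0,0,0],[0,0,0],[0,0,0],[0,0,0],[0,0,0],[0,0,0],[0,0,0],[0,0,0],[0,0,0],[0,0,0],[0,0,0],[0,0,0]])

```text
time_s: 18.55
position: [0.579, -0.0432, 0.1673]
tool_rot: [[-0.0, 1.0, 0.001], [1.0, 0.0, -0.0], [-0.0, 0.001, -1.0]]
ft_force: [0.2, 0.7, -0.3]
grip_width: 0.0569
gripper_force: 43.0
```

>>> move_arm(jaw=[4.8,4.8,4.8,4.8,4.8,4.8,4.8], dp=[[-3.2,-1.2,0],[-3.2,-1.2,0],[-3.2,-1.2,0],[-2,-1.2,0],[-0.9,-1.2,0],[0,0,0],[0,0,0]], turn=[[0,0,0],[0,0,0],[0,0,0],[0,0,0],[0,0,0],[0,0,0],[0,0,0]])

```text
time_s: 19.13
position: [0.5198, -0.1671, 0.1672]
tool_rot: [[0.001, 1.0, 0.001], [1.0, -0.001, -0.0], [-0.0, 0.001, -1.0]]
ft_force: [-0.4, -0.7, -0.1]
grip_width: 0.0571
gripper_force: 43.0
```

```bash
python3 -c "
from h import *
look('sieve_green');look('sieve_blue')"
```

```text
TCP [ 0.5198 -0.1671  0.1672] yaw y [ 1.    -0.001  0.001] t 19.13
sieve_green 0.79 3588 ztop 0.1907 mid [ 0.5203 -0.1643] ext [0.0573 0.0573] fit [ 0.5202 -0.1644  0.0287] d from TCP mm [0.4 2.7]
TCP [ 0.5204 -0.1662  0.1669] yaw y [1.    0.001 0.001] t 19.23
sieve_blue 0.71 636 ztop 0.1196 mid [ 0.5172 -0.1482] ext [0.0536 0.0243] fit [ 0.5182 -0.1642  0.0282] d from TCP mm [-2.1  2. ]
```

>>> move_arm(jaw=[4.8,4.8,4.8,4.8,4.8,4.8,4.8], dp=[[-0.03,-0.2,1.2],[0,0,1.1],[0,0,0.8],[0,0,0.6],[0,0,0.5],[0,0,0.35],[0,0,0]], turn=[[0,0,0],[0,0,0],[0,0,0],[0,0,0],[0,0,0],[0,0,0],[0,0,0]])

```text
time_s: 19.92
position: [0.5183, -0.1669, 0.1235]
tool_rot: [[-0.001, 1.0, 0.002], [1.0, 0.001, -0.001], [-0.001, 0.002, -1.0]]
ft_force: [-6.8, 3.5, 20.4]
grip_width: 0.0565
gripper_force: 45.1
```

```bash
python3 -c "
from h import *
look('sieve_green')"
```

```text
TCP [ 0.5183 -0.1669  0.1235] yaw y [1.    0.001 0.002] t 19.92
sieve_green 0.78 3567 ztop 0.1472 mid [ 0.5187 -0.1644] ext [0.057  0.0581] fit [ 0.5186 -0.1643  0.0287] d from TCP mm [0.3 2.7]
```

>>> move_arm(jaw=[8.5,8.5,8.5,8.5,8.5,8.5,8.5,8.5], dp=[[0,0,-0.2],[0,0,0],[0,0,0],[0,0,-0.5],[0,0,-1.5],[0,0,-3],[0,0,-2],[0,0,0]], turn=[[0,0,0],[0,0,0],[0,0,0],[0,0,0],[0,0,0],[0,0,0],[0,0,0],[0,0,0]])

```text
time_s: 20.68
position: [0.5194, -0.1679, 0.1972]
tool_rot: [[-0.0, 1.0, 0.006], [1.0, 0.0, -0.004], [-0.004, 0.006, -1.0]]
ft_force: [-0.6, -0.2, 0.5]
grip_width: 0.085
gripper_force: 0.0
```

```bash
python3 -c "
from h import *
look('sieve_green')"
```

```text
TCP [ 0.5194 -0.1679  0.1972] yaw y [1.    0.    0.006] t 20.68
sieve_green 0.8 1509 ztop 0.1474 mid [ 0.5189 -0.1646] ext [0.0568 0.0578] fit [ 0.5188 -0.1645  0.0287] d from TCP mm [-0.6  3.4]
```

>>> move_arm(jaw=[8.5,8.5,8.5,8.5,8.5,8.5,8.5,8.5,8.5,8.5,8.5,8.5], dp=[[3.45,-0.65,0],[3.45,-0.65,0],[3.45,-0.65,0],[3.45,-0.65,0],[3.45,-0.65,0],[3.45,-0.65,0],[3.45,-0.65,0],[3.45,-0.65,0],[3.45,-0.65,0],[3.45,-0.65,0],[3.45,-0.65,0],[3.45,-0.65,0.5]], turn=[[0,0,0],[0,0,0],[0,0,0],[0,0,0],[0,0,0],[0,0,0],[0,0,0],[0,0,0],[0,0,0],[0,0,0],[0,0,0],[0,0,0]])

```text
time_s: 21.78
position: [0.4391, 0.2484, 0.1874]
tool_rot: [[0.0, 1.0, -0.001], [1.0, -0.0, -0.0], [-0.0, -0.001, -1.0]]
ft_force: [0.5, -1.1, 0.7]
grip_width: 0.0849
gripper_force: 0.0
```

>>> move_arm(jaw=[8.5,8.5,8.5,8.5,8.5], dp=[[3.45,-0.65,1],[3.45,-0.65,1],[3.45,-0.65,0.5],[0,0,0],[0,0,0]], turn=[[0,0,0],[0,0,0],[0,0,0],[0,0,0],[0,0,0]])

```text
time_s: 22.2
position: [0.4192, 0.3513, 0.1612]
tool_rot: [[-0.003, 1.0, -0.003], [1.0, 0.003, -0.002], [-0.002, -0.003, -1.0]]
ft_force: [0.8, 0.1, 0.7]
grip_width: 0.0851
gripper_force: 0.0
```

```bash
python3 -c "
from h import *
look('sieve_orange')"
```

```text
TCP [0.4192 0.3513 0.1612] yaw y [ 1.     0.003 -0.003] t 22.2
sieve_orange 0.72 798 ztop 0.0374 mid [0.4212 0.3512] ext [0.0565 0.057 ] fit [0.4211 0.3514 0.0284] d from TCP mm [1.9 0.1]
```

>>> move_arm(jaw=[8.5,8.5,8.5,8.5,8.5,8.5,8.5,4.8,4.8,4.8,4.8,4.8], dp=[[0,0.1,2],[0,0.09,3],[0,0,3.5],[0,0,3.2],[0,0,2.1],[0,0,1.4],[0,0,0],[0,0,0],[0,0,0],[0,0,0],[0,0,0],[0,0,0]], turn=[[0,0,0],[0,0,0],[0,0,0],[0,0,0],[0,0,0],[0,0,0],[0,0,0],[0,0,0],[0,0,0],[0,0,0],[0,0,0],[0,0,0]], force=40)

```text
time_s: 23.3
position: [0.4232, 0.3504, 0.0127]
tool_rot: [[0.0, 1.0, 0.003], [1.0, -0.0, 0.001], [0.001, 0.003, -1.0]]
ft_force: [-0.5, -2.5, 7.3]
grip_width: 0.0573
gripper_force: 43.2
```

>>> move_arm(jaw=[4.8,4.8,4.8,4.8,4.8,4.8,4.8,4.8,4.8,4.8,4.8,4.8], dp=[[0,0,-2],[0,0,-4],[0,0,-4],[0,0,-4],[0,0,-3],[-1.5,0.57,-1.5],[-2.7,0.57,0],[-3.5,0.57,0],[-3.5,0.57,0],[-3.5,0.57,0],[-3.5,0.57,0],[-3.5,0.57,0]], turn=[[0,0,0],[0,0,0],[0,0,0],[0,0,0],[0,0,0],[0,0,0],[0,0,0],[0,0,0],[0,0,0],[0,0,0],[0,0,0],[0,0,0]])

```text
time_s: 24.3
position: [0.462, 0.1317, 0.1969]
tool_rot: [[-0.0, 1.0, 0.002], [1.0, 0.0, 0.0], [0.0, 0.002, -1.0]]
ft_force: [2.0, -0.2, 0.1]
grip_width: 0.0568
gripper_force: 43.1
```

>>> move_arm(jaw=[4.8,4.8,4.8,4.8,4.8,4.8,4.8,4.8,4.8,4.8,4.8,4.8], dp=[[-3.5,0.57,0],[-3.5,0.57,0],[-3.5,0.57,0],[-3.5,0.57,0],[-3.5,0.57,0],[-3.5,0.57,0],[-3.5,0.57,0],[-3,0.57,0],[-1.5,0.57,0],[-1,0.57,0],[0,0,0],[0,0,0]], turn=[[0,0,0],[0,0,0],[0,0,0],[0,0,0],[0,0,0],[0,0,0],[0,0,0],[0,0,0],[0,0,0],[0,0,0],[0,0,0],[0,0,0]])

```text
time_s: 25.3
position: [0.5191, -0.1661, 0.1962]
tool_rot: [[0.0, 1.0, 0.0], [1.0, -0.0, 0.0], [0.0, 0.0, -1.0]]
ft_force: [0.0, -0.5, -0.6]
grip_width: 0.057
gripper_force: 43.1
```

```bash
python3 -c "
from h import *
look('sieve_orange');look('sieve_green')"
```

```text
TCP [ 0.5191 -0.1661  0.1962] yaw y [ 1. -0.  0.] t 25.3
sieve_orange 0.91 3616 ztop 0.2207 mid [ 0.5196 -0.1647] ext [0.0571 0.0576] fit [ 0.5196 -0.1648  0.0288] d from TCP mm [0.5 1.3]
TCP [ 0.519  -0.1654  0.1963] yaw y [ 1.     0.001 -0.   ] t 25.4
sieve_green 0.74 643 ztop 0.1475 mid [ 0.518  -0.1476] ext [0.0547 0.0236] fit [ 0.5187 -0.1638  0.0281] d from TCP mm [-0.3  1.5]
```

>>> move_arm(jaw=[4.8,4.8,4.8,4.8,4.8,4.8,4.8], dp=[[0,-0.07,1.3],[0,0,1.2],[0,0,0.8],[0,0,0.6],[0,0,0.5],[0,0,0.35],[0,0,0]], turn=[[0,0,0],[0,0,0],[0,0,0],[0,0,0],[0,0,0],[0,0,0],[0,0,0]])

```text
time_s: 26.08
position: [0.5187, -0.1665, 0.1506]
tool_rot: [[-0.0, 1.0, 0.002], [1.0, 0.0, -0.001], [-0.001, 0.002, -1.0]]
ft_force: [-4.8, 2.6, 15.7]
grip_width: 0.057
gripper_force: 44.6
```

```bash
python3 -c "
from h import *
look('sieve_orange')"
```

```text
TCP [ 0.5187 -0.1665  0.1506] yaw y [1.    0.    0.002] t 26.08
sieve_orange 0.64 3633 ztop 0.1752 mid [ 0.5192 -0.1651] ext [0.0573 0.0575] fit [ 0.519  -0.165   0.0287] d from TCP mm [0.3 1.5]
```

>>> move_arm(jaw=[8.5,8.5,8.5,8.5,8.5,8.5,8.5,8.5], dp=[[0,0,-0.2],[0,0,0],[0,0,0],[0,0,-0.5],[0,0,-1.5],[0,0,-3],[0,0,-2],[0,0,0]], turn=[[0,0,0],[0,0,0],[0,0,0],[0,0,0],[0,0,0],[0,0,0],[0,0,0],[0,0,0]])

```text
time_s: 26.85
position: [0.5199, -0.1674, 0.2248]
tool_rot: [[-0.0, 1.0, 0.007], [1.0, 0.0, -0.004], [-0.004, 0.007, -1.0]]
ft_force: [-0.4, 0.2, 0.1]
grip_width: 0.085
gripper_force: 0.0
```

```bash
python3 -c "
from h import *
look('sieve_orange')"
```

```text
TCP [ 0.5199 -0.1674  0.2248] yaw y [1.    0.    0.007] t 26.85
sieve_orange 0.9 1474 ztop 0.1753 mid [ 0.5194 -0.1655] ext [0.0566 0.0574] fit [ 0.5193 -0.1652  0.0285] d from TCP mm [-0.6  2.2]
```

>>> move_arm(jaw=[8.5,8.5,8.5,8.5,8.5,8.5,8.5,8.5,8.5,8.5], dp=[[3.15,0.51,0],[3.15,0.51,0],[3.15,0.51,0],[3.15,0.51,0.5],[3.15,0.51,1],[3.15,0.51,1.5],[3.15,0.51,1.5],[3.15,0.51,1],[0,0,0],[0,0,0]], turn=[[0,0,0],[0,0,0],[0,0,0],[0,0,0],[0,0,0],[0,0,0],[0,0,0],[0,0,0],[0,0,0],[0,0,0]])

```text
time_s: 27.78
position: [0.5585, 0.0867, 0.1637]
tool_rot: [[-0.003, 1.0, -0.004], [1.0, 0.003, 0.0], [0.0, -0.004, -1.0]]
ft_force: [0.1, -0.6, -0.2]
grip_width: 0.0851
gripper_force: 0.0
```

```bash
python3 -c "
from h import *
look('lid','w6',0.0373,0.011);look('lid',None,0.0153,.029)"
```

```text
TCP [0.5585 0.0867 0.1637] yaw y [ 1.     0.003 -0.004] t 27.78
lid 0.87 410 ztop 0.0373 mid [0.559  0.0885] ext [0.0205 0.0216] fit [0.559  0.0885 0.0106] d from TCP mm [0.4 1.9]
TCP [0.5591 0.0848 0.165 ] yaw y [ 1.    -0.    -0.001] t 27.88
lid 0.89 2032 ztop 0.0153 mid [0.5589 0.0889] ext [0.0562 0.0565] fit [0.5588 0.089  0.0283] d from TCP mm [-0.3  4.2]
```

View pics/w6.png

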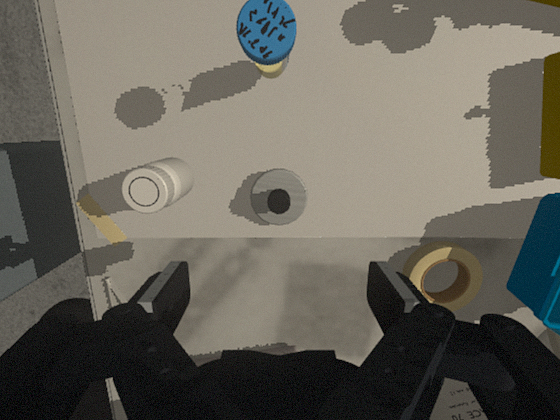

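The lid's knob is at (279,201) and clear of its neighbours. I'll grasp the knob.

>>> move_arm(jaw=[8.5,8.5,8.5,8.5,8.5,6.0,1.5,1.5,1.5,1.5,1.5,1.5], dp=[[0.15,0,2],[0.15,0,3],[0,0,3.5],[0,0,3.3],[0,0,1.8],[0,0,1.0],[0,0,0],[0,0,0],[0,0,0],[0,0,0],[0,0,0],[0,0,0]], turn=[[0,0,0],[0,0,0],[0,0,0],[0,0,0],[0,0,0],[0,0,0],[0,0,0],[0,0,0],[0,0,0],[0,0,0],[0,0,0],[0,0,0]], force=40)

```text
time_s: 28.98
position: [0.5601, 0.0882, 0.0211]
tool_rot: [[-0.0, 1.0, 0.003], [1.0, 0.0, -0.0], [-0.0, 0.003, -1.0]]
ft_force: [-0.8, -0.8, 5.1]
grip_width: 0.0201
gripper_force: 38.9
```

>>> move_arm(jaw=[1.5,1.5,1.5], dp=[[0,0,0],[0,0,0],[0,0,0]], turn=[[0,0,0],[0,0,0],[0,0,0]])

```text
time_s: 29.23
position: [0.5601, 0.0882, 0.0211]
tool_rot: [[-0.0, 1.0, 0.003], [1.0, 0.0, -0.0], [-0.0, 0.003, -1.0]]
ft_force: [-1.2, 0.2, 5.3]
grip_width: 0.02
gripper_force: 38.9
```

>>> move_arm(jaw=[1.5,1.5,1.5,1.5,1.5,1.5,1.5,1.5,1.5,1.5,1.5,1.5], dp=[[0,0,-2],[0,0,-3.5],[0,0,-4],[0,0,-4],[0,0,-4],[0,0,-3.2],[-1.5,-0.45,-0.9],[-3,-0.45,0],[-3.5,-0.45,0],[-3.5,-0.45,0],[-3.5,-0.45,0],[-3.5,-0.45,0]], turn=[[0,0,0],[0,0,0],[0,0,0],[0,0,0],[0,0,0],[0,0,0],[0,0,0],[0,0,0],[0,0,0],[0,0,0],[0,0,0],[0,0,0]])

```text
time_s: 30.23
position: [0.5317, -0.0981, 0.2365]
tool_rot: [[-0.0, 1.0, 0.001], [1.0, 0.0, -0.001], [-0.001, 0.001, -1.0]]
ft_force: [1.1, 0.5, -0.1]
grip_width: 0.0203
gripper_force: 39.2
```

>>> move_arm(jaw=[1.5,1.5,1.5,1.5,1.5], dp=[[-3.5,-0.45,0],[-2.2,-0.45,0],[-1.3,-0.45,0],[0,0,0],[0,0,0]], turn=[[0,0,0],[0,0,0],[0,0,0],[0,0,0],[0,0,0]])

```text
time_s: 30.65
position: [0.5186, -0.1669, 0.2362]
tool_rot: [[0.001, 1.0, 0.001], [1.0, -0.001, -0.0], [-0.0, 0.001, -1.0]]
ft_force: [0.2, 1.2, -0.9]
grip_width: 0.0202
gripper_force: 39.2
```

```bash
python3 -c "
from h import *
look('lid','w7');look('sieve_orange')"
```

```text
TCP [ 0.5186 -0.1669  0.2362] yaw y [ 1.    -0.001  0.001] t 30.65
lid 0.59 1474 ztop 0.2524 mid [ 0.5157 -0.1661] ext [0.0265 0.0227] fit [ 0.5185 -0.1659  0.0111] d from TCP mm [-0.1  1. ]
lid 0.5 19 ztop 0.1177 mid [ 0.5122 -0.1415] ext [0.0308 0.0093] fit [ 0.5186 -0.1656  0.0293] d from TCP mm [-0.   1.2]
TCP [ 0.5189 -0.1658  0.236 ] yaw y [1.    0.001 0.001] t 30.75
sieve_orange 0.8 593 ztop 0.1756 mid [ 0.5194 -0.1484] ext [0.055  0.0232] fit [ 0.5192 -0.1646  0.0281] d from TCP mm [0.3 1.1]
sieve_orange 0.23 1459 ztop 0.2522 mid [ 0.5194 -0.1651] ext [0.0196 0.022 ] fit [ 0.5195 -0.1649  0.0107] d from TCP mm [0.5 0.8]
```

View pics/w7.png

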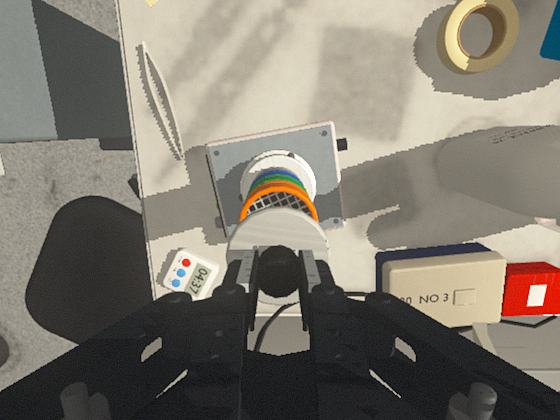

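The lid (disc near (280,250)) is level and centred over the orange sieve. Lower it.

>>> move_arm(jaw=[1.5,1.5,1.5,1.5,1.5,1.5,1.5], dp=[[0,0.05,1.4],[0,0,1.3],[0,0,1.0],[0,0,0.6],[0,0,0.5],[0,0,0.3],[0,0,0]], turn=[[0,0,0],[0,0,0],[0,0,0],[0,0,0],[0,0,0],[0,0,0],[0,0,0]])

```text
time_s: 31.43
position: [0.5201, -0.1666, 0.187]
tool_rot: [[-0.001, 1.0, 0.004], [1.0, 0.001, -0.002], [-0.002, 0.004, -1.0]]
ft_force: [-3.1, 2.4, 13.8]
grip_width: 0.0204
gripper_force: 40.7
```

```bash
python3 -c "
from h import *
look('lid')"
```

```text
TCP [ 0.5201 -0.1666  0.187 ] yaw y [1.    0.001 0.004] t 31.43
lid 0.8 1461 ztop 0.2034 mid [ 0.5204 -0.1661] ext [0.0199 0.0223] fit [ 0.5202 -0.1659  0.0109] d from TCP mm [0.1 0.7]
```

>>> move_arm(jaw=[3.5,5,6,6,6,6,6,6,6,6,6,6], dp=[[0,0,-0.15],[0,0,0],[0,0,0],[0,0,0],[0,0,-0.5],[0,0,-1.5],[0,0,-3],[0,0,-3],[0,0,-2],[2,0,0],[3,0,0],[3,0,0]], turn=[[0,0,0],[0,0,0],[0,0,0],[0,0,0],[0,0,0],[0,0,0],[0,0,0],[0,0,0],[0,0,0],[0,0,0],[0,0,0],[0,0,0]])

```text
time_s: 32.53
position: [0.5192, -0.0862, 0.2864]
tool_rot: [[0.002, 1.0, 0.0], [1.0, -0.002, -0.0], [-0.0, 0.0, -1.0]]
ft_force: [0.2, 0.7, -0.1]
grip_width: 0.0599
gripper_force: 0.0
```

>>> move_arm(jaw=[6,6,6,6,6,6], dp=[[3,0,0],[3,0,0],[3,0,0],[1.5,0,0],[0,0,0],[0,0,0]], turn=[[0,0,0],[0,0,0],[0,0,0],[0,0,0],[0,0,0],[0,0,0]])

```text
time_s: 33.03
position: [0.5193, 0.0186, 0.2862]
tool_rot: [[-0.001, 1.0, 0.0], [1.0, 0.001, -0.0], [-0.0, 0.0, -1.0]]
ft_force: [0.1, -0.7, -0.6]
grip_width: 0.0599
gripper_force: 0.0
```

```bash
python3 -c "
from h import *
im,d=cams.get_image('side');P=cloud('side',d)
print(observe()['position'],observe()['time_s'])
cv2.imwrite('pics/s4.png',cv2.resize(im[190:370,200:440,::-1],(800,600),interpolation=1))
k=(np.hypot(P[...,0]-.518,P[...,1]+.166)<.012)&(d>0)&(P[...,2]>.15);print(np.percentile(P[k][:,2],[50,90,97]))
for q in('white_bottle','tube'):
    m=cams.outline_of('side',q)[0]['mask']&(d>0);print(q,np.round(P[m].mean(0),3))
"
```

```text
[0.51938536 0.01791657 0.28611854] 33.0833
[0.19579516 0.20163919 0.20230987]
white_bottle [0.449 0.097 0.041]
tube [0.549 0.202 0.071]
```

View pics/s4.png

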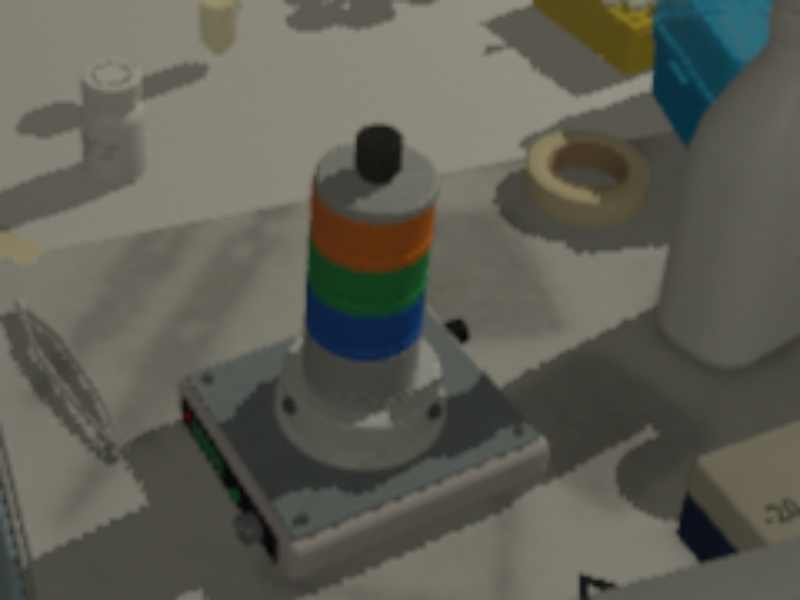

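The tower (lid knob at (378,150), collar at (360,410)) stands straight and tightly nested. Its top is at 202 mm, as designed, and the bottle and tube haven't moved.

```bash
python3 -c "
from rig import ticket
print(ticket.close_job())"
```

```text
the job is handed in; nothing more can be done
None
```

I built the sieve tower on the shaker in the order asked, with every part fully home, left the bottle and tube where they were, and handed the job in at about 33 s of the 118 s allowed.

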